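Gauge a keyed shaft, key it into the pulley and hold it home

ROBOT

A 6-joint arm with a two-finger parallel gripper is mounted at the origin on the work surface; the furniture and walls round the work are solid. World frame = base frame: x ahead of the robot, y to its left, z up, the work surface at z = 0. Lengths are in m, angles in degrees, forces in N, time in s.
With the tool pointing down it reaches from about 0.35 to 0.875 m from the base axis. Payload 4.2 kg.
Tool frame: the origin (TCP) lies on the centre line of the jaws, within the pads' length; the fingertips stand 19 mm ahead of it and the grasp point (between the pads) is the TCP; z points along the fingers, y is the line along which they close (so a half turn about z gives the same grasp; the last joint's range is limited). The gripper opens to 87 mm and grips with 3 to 60 N. Pads are 19 mm wide; open, the fingers measure 117 mm over their backs; the gripper's body (75 mm by 190 mm) begins 51 mm behind the grasp point.
Start: joints at [-49.412, 22.042, 0.453, 0, -68.411, -14.817], TCP at [0.272, -0.563, 0.242] pointing down, gripper open.
Joint ranges: [-179.83, 179.83], [-69.29, 118.12], [-61.27, 80.66], [-181.25, 117.63], [-171.15, -9.14], [-177.46, 177.46]. Speed limits (degrees/s): [159.86, 159.86, 180, 180, 180, 180].

INTERFACE

Orientations are given as a 3x3 rotation matrix whose columns are the frame's x, y, z axes.
In Python, from station import sense, capture, finish_job, search_frame, masks_of gives the robot as it stands.
- The arm moves only by the tool drive_tool, never from a script. Its argument "rows" is a list of rows, each a list of 7 numbers: the opening in per cent of the stroke, from 0 (shut) to 100 (fully open), then the shift along the world's x, y, z in mm, then the turn, a rotation vector about the world's x, y, z in rad. In form: [[fingers, dx, dy, dz, wx, wy, wz], ...]. A call has 1 to 5 rows; each row shifts and turns the commanded pose from where the row before left it; what a row does not reach is not made up. A row lasts 1/12 s, in which the tool goes at most 41.7 mm and 7.16 degrees, less where a joint would pass 70% of its speed; a pose out of reach is approached as far as the arm can. A call is refused whole if a number of a shift passes 41.7 or a number of a turn 0.125, either way. A call with a gripper value outside its range is refused whole. The fingers move at their own pace and stop on an object; the grip force is fixed at half the most. Time passes only in rows, so rows that do not move let the fingers close. It gives the time, the measured TCP pose, the force, the opening and the grip force at its end, in the units of the state.
- sense(): the state, without advancing time (a new reading comes with each control period).
- capture(name): name is "scene" or "top" or "wrist"; returns a dict with "frame" (400x640x3 uint8, red, green, blue), "z_map" (400x640 float32, m along the optical axis (not along the pixel's ray), 0 where there is no reading), "fx", "fy", "cx", "cy" (pixels), "R" (3x3) and "t" (3): a world point X has camera coordinates R X + t; the wrist camera has in their place "T_tool_cam" (4x4, takes a point from camera to tool coordinates, whose origin is the TCP and whose axes are the flange's). Camera axes: x right, y down, z forward; pixel columns grow to the right and rows downward; lengths in m; the calibration is good to about 2 mm. A picture is of the moment at which its call begins: read the wrist's pose just before it.
- finish_job(): hands the job in; it is judged then, once.
Trained networks look in a picture, given as the dict that the camera call returned (one of the last four; its "shot" number tells which), for a name from the list of things; names that differ only in an ending like _2 or _b are one class to them, and where a whole thing is asked for, a point or a joint stands for the part that bears it (a point fixed in the world has none). Each returns a list of dicts, best first, with "p" (0 to 1); they miss things now and then, are a little off and sometimes report something else, mostly with a low value. They report only what shows in the picture. A call takes as long as a camera call. They do not tell look-alikes from the thing itself.
- search_frame(label, picture): "xy" ([column, row] in pixels, amid what is visible of it).
- masks_of(label, picture): "region" (400x640 bool, what is visible of it) and "xy" ([column, row] in pixels, amid what is visible of it).
The state is a dict: "time_s": time; "joints": joint angles; "joint_velocities": joint speeds; "effort": joint torques, N m; "tcp_pos": TCP position; "ee_rot": TCP orientation; "wrist_force": force on the tool from outside, world axes, zero at the start; "moment": the same for the moment, N m; "gripper_width": opening from 0.0 (shut) to 1.0 (fully open); "gripper_force": force on a finger pad.
Only numpy, scipy, OpenCV 4.12 (cv2) and the standard library are available. Lean on these libraries where they do the work, as an engineer would, in place of code of your own. Each camera call takes 0.05 s, during which the arm holds its last target. There are 200 camera calls.

TASK

Two keyed shafts hang in the rack on the right; prove the slimmer one by sliding its plain end straight down through the ring gauge at the end of the rack, nearly to the key, and draw it out again. Then put it into the drive pulley's hub, turn it until its key slips into the keyway, and keep pushing against the preload spring until its collar sits on the hub. Finish while still gripping it and pressing it fully home, so that its clip can be fitted; leave the thicker shaft hanging in the rack and the tools about it undisturbed.

Things in the scene. Friction and masses are not known exactly. Their poses are not given: they have to be found in the camera images.
- shaft: the right shaft: bright steel, 0.3 kg, hangs upright by its collar in either of the rack's two shaft holes. Origin: centre of the tip's end face, z up the shaft, x toward its key. Heights from the tip: journal 20 mm in diameter 0 to 45 mm, tip edge bevelled 2 mm; collar, 40 mm in diameter, 45 to 51; plain round head to grip, 24 mm in diameter, 51 to 96. In the rack the tip is 17 mm above the bench
- shaft_key (a point): lower end of the right shaft's key, 14 mm above the tip and 13 mm from the shaft's axis. The key is dark steel, 6 mm wide with rounded ends, and stands 3 mm proud of the journal on the shaft's +x side from 14 to 40 mm above the tip; the journal below it is plain
- shaft_thick: the wrong shaft: same collar and lengths, but its head is 30 mm and its journal 24 mm in diameter, so that it enters neither the gauge nor the hub; it hangs upright in the other shaft hole. Origin: centre of the tip's end face, z up
- rack: aluminium rack, fixed, plate 66 x 250 mm on two end legs, plate top 62 mm above the bench. Origin on the bench under its centre; y runs along it. Shaft holes 32 mm in diameter at y = -82 mm and y = 0; ring gauge at y = +82 mm
- gauge_mouth (a point): centre of the mouth of the ring gauge, a dark steel ring (51 mm outside) on the rack plate; mouth 70 mm above the bench, upright bore 21.6 mm in diameter, ring 8 mm high, open below through a 27 mm hole. It has no key slot: the key lands on the ring when the tip is 14 mm below the mouth. Fit proved: tip at least 8 mm below the mouth
- hub_mouth (a point): centre of the bore's mouth in the flat top of the pulley's hub (43 mm outside), 70 mm above the bench; z up, x toward the keyway (turns with the pulley). Bore 21.6 mm in diameter; keyway 7.5 mm wide, full length. Tip depths: 14 mm key lands on the hub if out of line; 39 mm tip meets the spring pad; 45 mm home, collar on the hub
- drive: the belt drive unit, fixed: aluminium base plate 205 x 100 x 10 mm. Origin on the bench under the pulley's axis; x runs along the plate to a small square motor with a pinion, 112 mm off, 62 mm high. The toothed pulley is 67 mm across the flanges, its upper flange 58 mm above the bench
- pulley (a joint): turn of the pulley in its bearing, rad, counter-clockwise from above, 0 when the keyway points along the drive's x. It turns stiffly (0.15 N m) and stays where left
- preload (a joint): how far the spring pad at the bottom of the hub's bore is pressed down, m: 0 free, 0.006 when the shaft is home. The spring resists with 6 N at first contact and 12 N at home, so a shaft that is let go rises again
- screw_dish: small round steel dish with screws, 76 mm across, 18 mm high; bystander, stands left of the drive unit; origin at the centre of its underside
- nut_driver: nut driver with red handle, 27 x 173 x 24 mm, lies between the robot and the drive unit; bystander; origin under its centre, shank toward its -y
- tweezers: steel tweezers, 11 x 127 x 8 mm, lie just in front of the rack (robot side); bystander; origin under the centre, length along y
- side_cutters: red-handled side cutters, 53 x 142 x 13 mm, lie flat at the right front; bystander; origin under the centre
- marker: blue pen, 14 x 126 x 14 mm, lies at the right front; bystander; origin under the centre, length along y
- solder_spool: spool of solder wire, 61 x 57 x 70 mm, stands behind the rack; bystander; origin under its centre
- torch: small dark grey pocket torch, 31 x 104 x 27 mm, lies behind the rack; bystander; origin under its centre
- hole_a (a point): centre of a shaft hole of the rack, at the height of the plate's top (62 mm), rack y = -82 mm
- hole_b (a point): centre of a shaft hole of the rack, at the height of the plate's top (62 mm), rack y = 0 mm
Things that resemble listed ones, but are neither listed nor needed, are in the scene too. Leave any pink or yellow look-alike of the shaft alone. What is shaped like the shaft_thick but purple is not meant.

How it is judged:
By the outcome, as a careful person would: the job done as asked, in the order asked, and still so for the second after the job is handed in, while the arm keeps its last pose, push and grip.
It also fails if it takes over 48 s, if anything falls off the work surface, if the arm or the gripper's body presses on something with over 40 N, if the wrist force passes 120 N, or if a joint passes its speed limit or range.

## Working session

There is one attempt and no reset: what is moved stays moved. The work goes in short steps, Python scripts to look and compute and a tool call to move; the robot and the scene stay as the last step left them, time stands still between calls to the robot, and variables do not carry over. Pictures are saved under pics/ and viewed, at most 10 in all, crops included, and the job is handed in when it is done.

Besides the shell and the picture viewer there is one more tool, called after "Call:" as a command line: name --pt "numbers of a row" for each row, then --argument value for the rest. drive_tool: Moves the arm, as the interface text tells. Its arguments: {"type":"object","properties":{"rows":{"type":"array"}},"required":["rows"]}

```bash
mkdir -p pics
cat > h.py <<'E'
import numpy as np,cv2
from station import *
def w(c,u,v,z,s=None):
    p=np.array([(u-c['cx'])/c['fx']*z,(v-c['cy'])/c['fy']*z,z])
    if 'R' in c: return c['R'].T@(p-c['t'])
    q=c['T_tool_cam']@np.append(p,1); return np.array(s['ee_rot'])@q[:3]+np.array(s['tcp_pos'])
def cloud(c,s=None):
    v,u=np.mgrid[:400,:640]; z=c['z_map']
    P=np.stack([(u-c['cx'])/c['fx']*z,(v-c['cy'])/c['fy']*z,z],-1)
    if 'R' in c: return (P-c['t'])@c['R']
    T=c['T_tool_cam']; return (P@T[:3,:3].T+T[:3,3])@np.array(s['ee_rot']).T+np.array(s['tcp_pos'])
def save(c,n,crop=None,k=1):
    f=c['frame'][:,:,::-1]
    if crop: f=f[crop[1]:crop[3],crop[0]:crop[2]]
    cv2.imwrite('pics/'+n,cv2.resize(f,None,fx=k,fy=k,interpolation=cv2.INTER_CUBIC))
E
python3 - <<'E'
from h import *
for n in['top','scene']:
    c=capture(n);save(c,n+'0.png')
    P=cloud(c)
    for l in['shaft','shaft_thick','rack','drive','pulley','shaft_key']:
        for d in masks_of(l,c)[:4]:
            m=d['region']&(c['z_map']>0)
            if m.sum()==0: continue
            q=P[m];print(n,l,round(d['p'],2),np.round(d['xy']),m.sum(),np.round(np.median(q,0),3),np.round(q.min(0),3),np.round(q.max(0),3))
    if n=='top': print(c['fx'],c['R'],c['t'])
s=sense();print(s['tcp_pos'],s['ee_rot'],s['time_s'])
E
```

```text
top shaft 0.71 [396. 185.] 169 [ 0.65  -0.307  0.056] [ 0.635 -0.34  -0.005] [ 0.674 -0.292  0.103]
top shaft 0.63 [326. 181.] 144 [ 0.657 -0.102  0.063] [ 0.644 -0.123  0.044] [ 0.677 -0.085  0.102]
top shaft 0.5 [371. 220.] 119 [ 0.537 -0.224  0.092] [ 0.525 -0.243  0.061] [ 0.557 -0.212  0.118]
top shaft_thick 0.71 [398. 225.] 144 [ 0.518 -0.305  0.11 ] [ 0.505 -0.325  0.062] [ 0.54  -0.29   0.123]
top shaft_thick 0.71 [434. 232.] 187 [ 0.507 -0.405  0.087] [ 0.49  -0.443  0.   ] [ 0.528 -0.392  0.102]
top rack 0.83 [367. 220.] 1698 [ 0.543 -0.207  0.062] [ 0.483 -0.357 -0.008] [ 0.604 -0.102  0.079]
top rack 0.74 [371. 221.] 146 [ 0.537 -0.226  0.075] [ 0.522 -0.25   0.061] [ 0.56  -0.212  0.118]
top drive 0.77 [279. 224.] 2299 [0.545 0.031 0.012] [ 0.445 -0.02  -0.003] [0.652 0.088 0.077]
top drive 0.72 [273. 234.] 441 [0.499 0.036 0.059] [0.469 0.003 0.006] [0.533 0.069 0.077]
top pulley 0.71 [365. 218.] 1825 [ 0.542 -0.215  0.062] [ 0.482 -0.353 -0.008] [ 0.61  -0.102  0.115]
top pulley 0.62 [277. 234.] 466 [0.5   0.036 0.059] [0.469 0.003 0.006] [0.538 0.074 0.077]
top shaft_
[... 1206 characters left out ...]
ive 0.27 [390. 322.] 923 [ 0.333 -0.351  0.011] [ 0.276 -0.407 -0.003] [ 0.4   -0.311  0.017]
scene drive 0.17 [406. 202.] 485 [ 0.719 -0.233  0.034] [ 0.535 -0.303 -0.002] [ 0.838 -0.195  0.113]
scene pulley 0.64 [268. 210.] 508 [0.485 0.031 0.057] [ 0.464  0.007 -0.003] [0.61  0.145 0.073]
scene shaft_key 0.71 [350. 191.] 278 [ 0.653 -0.104  0.058] [ 0.639 -0.12  -0.001] [ 0.766 -0.032  0.098]
scene shaft_key 0.58 [373. 218.] 326 [ 0.532 -0.228  0.079] [ 0.52  -0.244  0.017] [ 0.569 -0.206  0.114]
[ 0.27177203 -0.56280112  0.2415869 ] [[-9.00529204e-01 -4.34795525e-01  5.78064760e-05]
 [-4.34795528e-01  9.00529204e-01 -4.70558302e-05]
 [-3.15967554e-05 -6.75091466e-05 -9.99999997e-01]] 0.7
```

Run:
```python
from h import *
a=cv2.imread('pics/top0.png')[130:290,220:470]; b=cv2.imread('pics/scene0.png')[130:330,220:490]
a=cv2.resize(a,(500,320));b=cv2.resize(b,(378,280))
cv2.imwrite('pics/m0.png',cv2.resize(cv2.imread('pics/scene0.png')[140:340,220:490],(800,593)))
cv2.imwrite('pics/m1.png',cv2.resize(cv2.imread('pics/top0.png')[140:290,240:440],(800,600)))
```

```text
(no output)
```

View pics/m0.png

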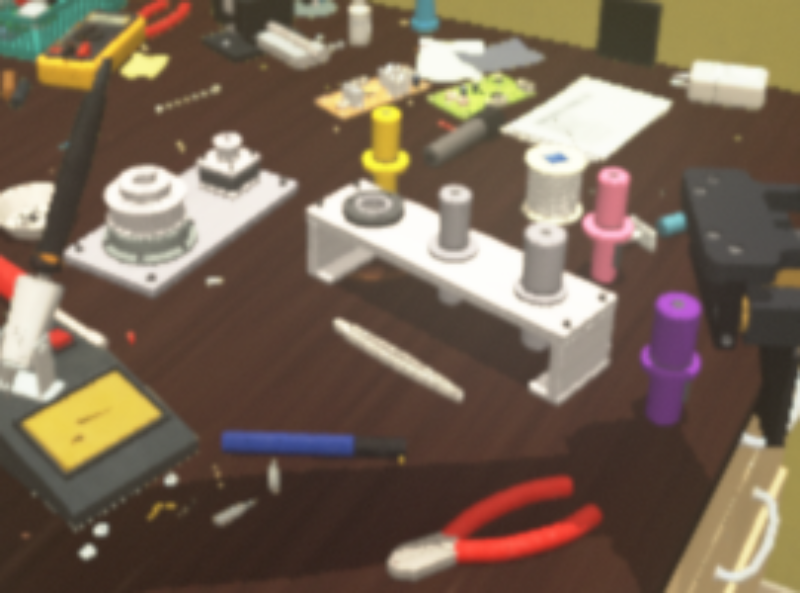

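View pics/m1.png

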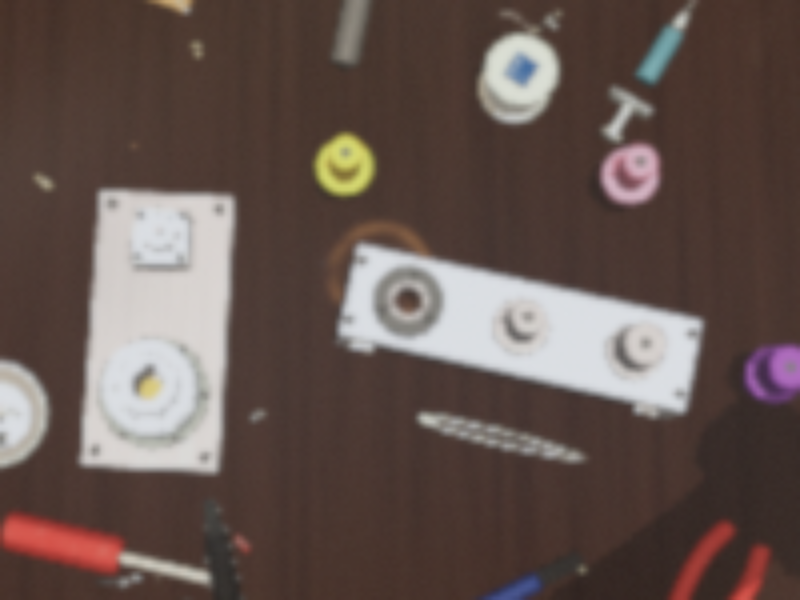

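The slim steel shaft hangs in the middle hole: m1 (522,318), which is top px (370,219). What could be taken for it: the thick steel shaft (400,226), yellow (326,181), pink (397,184) and purple (434,232). The ring gauge is at (342,215) and the hub at (277,235). The black iron near the drive is an obstacle.

Run:
```python
from h import *
c=capture('top');P=cloud(c);z=P[...,2]
m=masks_of('rack',c)[0]['region']
q=P[(abs(z-.062)<.004)&(P[...,0]>.46)&(P[...,0]<.63)&(P[...,1]<-.08)&(P[...,1]>-.37)]
r=cv2.minAreaRect((q[:,:2]*1000).astype(np.float32));print('rack',r,np.median(q[:,2]))
def top(x,y,R,lo,hi,n):
    k=(np.hypot(P[...,0]-x,P[...,1]-y)<R)&(z>lo)&(z<hi);q=P[k];print(n,k.sum(),np.round(q.mean(0),4),np.round((q.min(0)+q.max(0))/2,4),np.round(np.ptp(q,axis=0),4))
top(.535,-.228,.03,.105,.125,'slim');top(.515,-.308,.035,.105,.125,'thick')
top(.555,-.147,.04,.066,.08,'gauge');top(.5,.036,.035,.066,.08,'hub')
top(.39,.0,.05,.05,.4,'iron');top(.39,.0,.15,.09,.4,'tall')
q=P[(z>.03)&(P[...,0]<.47)&(P[...,0]>.2)&(P[...,1]>-.1)&(P[...,1]<.2)]
print(q.min(0),q.max(0)); 
for b in np.arange(.03,.3,.03):
    g=q[(q[:,2]>b)&(q[:,2]<b+.03)]
    if len(g): print(round(b,2),len(g),g.min(0).round(3),g.max(0).round(3))
w_=capture('wrist');print(w_['T_tool_cam'].round(3),w_['fx'],w_['cx'],w_['cy'])
```

```text
rack ((541.8346557617188, -228.7444610595703), (250.39083862304688, 66.99268341064453), 77.19715881347656) 0.06207009241707212
slim 59 [ 0.5417 -0.2282  0.1133] [ 0.5416 -0.2285  0.1137] [0.0224 0.0196 0.0134]
thick 91 [ 0.5234 -0.3076  0.1127] [ 0.5225 -0.3081  0.1115] [0.027  0.0289 0.0121]
gauge 215 [ 0.5598 -0.1483  0.0701] [ 0.561  -0.1456  0.0716] [0.0601 0.0652 0.0111]
hub 115 [0.4994 0.036  0.0699] [0.5    0.0363 0.0709] [0.0403 0.0395 0.0097]
iron 166 [ 0.3762 -0.0223  0.199 ] [ 0.3784 -0.0235  0.1958] [0.0658 0.0193 0.0741]
tall 419 [ 0.3354 -0.0285  0.1541] [ 0.341  -0.0317  0.1617] [0.1406 0.0356 0.1424]
[ 0.20029572 -0.09991407  0.03004929] [0.4699857  0.12114321 1.38723865]
0.03 1382 [ 0.223 -0.099  0.03 ] [0.47  0.121 0.06 ]
0.06 83 [ 0.256 -0.054  0.063] [0.469 0.025 0.09 ]
0.09 122 [ 0.271 -0.049  0.09 ] [ 0.314 -0.018  0.12 ]
0.12 80 [ 0.291 -0.042  0.12 ] [ 0.335 -0.019  0.149]
0.15 78 [ 0.328 -0.035  0.15 ] [ 0.366 -0.017  0.179]
0.18 91 [ 0.353 -0.031  0.181] [ 0.395 -0.014  0.21 ]
0.21 48 [ 0.38  -0.027  0.21 ] [ 0.411 -0.014  0.233]
[[ 0.001 -0.961 -0.275  0.076]
 [ 1.     0.001  0.001  0.   ]
 [-0.001 -0.275  0.961 -0.143]
 [ 0.     0.     0.     1.   ]] 350.67320682846093 323.5051956617532 197.4189904269413
```

Call:
drive_tool --pt "100 27 33 0 0 0 -0.12" --pt "100 27 33 0 0 0 -0.12" --pt "100 27 33 0 0 0 -0.12" --pt "100 27 33 0 0 0 -0.12" --pt "100 27 33 0 0 0 -0.12"

```text
time_s: 1.27
tcp_pos: [0.3984, -0.4082, 0.2418]
ee_rot: [[-0.992, 0.126, 0.0], [0.126, 0.992, -0.0], [-0.0, -0.0, -1.0]]
wrist_force: [-0.1, 0.2, -0.3]
gripper_width: 1.0
gripper_force: 0.0
```

```bash
python3 -c "
from h import *
s=sense();print(s['joints'],s['ee_rot'],s['tcp_pos'],s['wrist_force'])"
```

```text
[-2.94275428e+01  1.67086699e+01 -7.41386388e+00  4.68615013e-03
 -6.58471927e+01 -6.78350397e+01] [[-9.91981342e-01  1.26383695e-01  4.23535310e-04]
 [ 1.26383564e-01  9.91981396e-01 -3.24602079e-04]
 [-4.61163558e-04 -2.68471304e-04 -9.99999858e-01]] [ 0.39836669 -0.40821707  0.24181412] [-0.08937973  0.23358571 -0.29753521]
```

Call:
drive_tool --pt "100 18 40 0 0 0 0" --pt "100 18 40 0 0 0 0" --pt "100 18 40 0 0 0 0" --pt "100 18 40 0 0 0 0" --pt "100 18 40 0 0 0 0"

```text
time_s: 1.68
tcp_pos: [0.4835, -0.2177, 0.242]
ee_rot: [[-0.993, 0.12, 0.001], [0.12, 0.993, -0.0], [-0.001, -0.0, -1.0]]
wrist_force: [0.4, -0.4, 0.7]
gripper_width: 1.002
gripper_force: 0.0
```

Call:
drive_tool --pt "100 16 40 0 0 0 0" --pt "100 16 40 0 0 0 0" --pt "100 16 40 0 0 0 0" --pt "100 0 40 0 0 0 0" --pt "100 0 0 0 0 0 0"

```text
time_s: 2.1
tcp_pos: [0.5303, -0.0581, 0.2416]
ee_rot: [[-0.994, 0.114, 0.001], [0.114, 0.994, 0.001], [-0.001, 0.001, -1.0]]
wrist_force: [-0.8, -1.1, -0.6]
gripper_width: 0.998
gripper_force: 0.0
```

Run:
```python
from h import *
s=sense();c=capture('wrist');P=cloud(c,s);z=P[...,2];save(c,'w1.png')
np.savez('w1.npz',P=P,f=c['frame'])
def top(x,y,R,lo,hi,n):
    k=(np.hypot(P[...,0]-x,P[...,1]-y)<R)&(z>lo)&(z<hi);q=P[k]
    if len(q): print(n,k.sum(),np.round(q.mean(0),4),np.round((q.min(0)+q.max(0))/2,4),np.round(np.ptp(q,axis=0),4))
print(s['tcp_pos'],s['joints'])
top(.5417,-.2285,.02,.105,.125,'slim');top(.56,-.148,.031,.066,.08,'gauge');top(.5,.036,.028,.066,.08,'hub')
T=c['T_tool_cam'];X=np.array([.4995,.036,.07]);q=np.linalg.inv(T)@np.append(np.array(s['ee_rot']).T@(X-s['tcp_pos']),1)
u,v=c['fx']*q[0]/q[2]+c['cx'],c['fy']*q[1]/q[2]+c['cy'];print(u,v)
u,v=int(u),int(v);save(c,'w1h.png',(max(0,u-50),max(0,v-40),u+50,v+40),6)
```

```text
[ 0.53031678 -0.0580892   0.241592  ] [ 1.11462588e+01  1.31096159e+01 -1.23864251e+01 -6.37822873e-02
 -6.44422265e+01 -1.07653573e+02]
slim 714 [ 0.5406 -0.2242  0.112 ] [ 0.5414 -0.226   0.1101] [0.023  0.0237 0.0102]
gauge 1595 [ 0.5567 -0.1445  0.0698] [ 0.5598 -0.1465  0.0695] [0.0507 0.051  0.0069]
hub 1410 [0.4997 0.0377 0.0699] [0.5005 0.0379 0.0693] [0.0425 0.043  0.0064]
424.1386022672665 137.10516726584066
```

View pics/w1h.png

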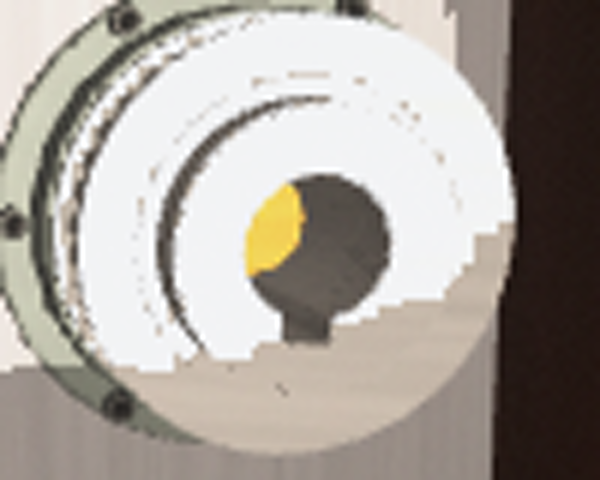

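The hub is clear to see. The bore centre is at crop (318,245) and the keyway points down the picture, ending at crop (306,338). The gold spring pad shows inside the bore.

Run:
```python
from h import *
s=sense();c=capture('wrist')
f=lambda u,v:(lambda a,b:a+(b-a)*(.07-a[2])/(b[2]-a[2]))(w(c,u,v,.2,s),w(c,u,v,.4,s))
a=f(374+318/6,97+245/6);b=f(374+306/6,97+338/6);print(a,b,np.degrees(np.arctan2(*(b-a)[[1,0]])),np.linalg.norm(b-a))
P=np.load('w1.npz')['P'];z=P[...,2]
# bore centre via hole in hub / gauge rings: circle fit to outer boundary
for n,x,y,r in[('hub',.5,.037,.0215),('gauge',.559,-.1465,.0255)]:
    k=((np.hypot(P[...,0]-x,P[...,1]-y)<.035)&(z>.066)&(z<.074)).astype(np.uint8)
    cs,_=cv2.findContours(k,0,1);cc=max(cs,key=len)[:,0];q=P[cc[:,1],cc[:,0],:2]
    A=np.c_[2*q,np.ones(len(q))];t=np.linalg.lstsq(A,(q**2).sum(1),rcond=None)[0];print(n,t[:2],np.sqrt(t[2]+t[:2]@t[:2]))
```

```text
[0.50000242 0.03610741 0.07      ] [0.51369297 0.03385618 0.07      ] -9.337963623800324 0.013874401916038386
hub [0.5003813  0.03779599] 0.021173461033089584
gauge [ 0.55806459 -0.14525959] 0.023696129620108183
```

Call:
drive_tool --pt "60 1 -14 0 0 0 0.122" --pt "60 1 -14 0 0 0 0.122" --pt "60 1 -14 0 0 0 0.122" --pt "60 1 -14 0 0 0 0.122" --pt "60 1 -14 0 0 0 0.122"

```text
time_s: 2.62
tcp_pos: [0.534, -0.1358, 0.2417]
ee_rot: [[-0.881, -0.473, 0.0], [-0.473, 0.881, -0.0], [0.0, -0.0, -1.0]]
wrist_force: [0.2, -0.3, 0.3]
gripper_width: 0.71
gripper_force: 0.0
```

Call:
drive_tool --pt "60 1 -14 -10 0 0 0.122" --pt "60 1 -14 -10 0 0 0.122" --pt "60 1 -14 -10 0 0 0.122" --pt "60 1 -14 -10 0 0 0.122" --pt "60 1 -14 -10 0 0 0.122"

```text
time_s: 3.03
tcp_pos: [0.5388, -0.2059, 0.1912]
ee_rot: [[-0.451, -0.893, 0.0], [-0.893, 0.451, -0.0], [0.0, -0.0, -1.0]]
wrist_force: [0.4, 0.5, 1.0]
gripper_width: 0.602
gripper_force: 0.0
```

Call:
drive_tool --pt "60 1 -14 0 0 0 0.122" --pt "60 0 -14 0 0 0 0.117" --pt "60 0 0 0 0 0 0" --pt "60 0 0 0 0 0 0"

```text
time_s: 3.37
tcp_pos: [0.5397, -0.2333, 0.1914]
ee_rot: [[-0.236, -0.972, -0.0], [-0.972, 0.236, 0.0], [0.0, 0.0, -1.0]]
wrist_force: [-0.2, 0.4, 0.3]
gripper_width: 0.596
gripper_force: 0.0
```

Run:
```python
from h import *
s=sense();c=capture('wrist');P=cloud(c,s);z=P[...,2];save(c,'w2.png')
print(s['tcp_pos'],s['joints'],np.array(s['ee_rot'])[:,1])
for n,x,y,R,lo,hi in[('slim',.541,-.227,.02,.110,.118),('collar',.541,-.227,.028,.064,.072),('gauge',.5595,-.1465,.03,.067,.074)]:
    k=((np.hypot(P[...,0]-x,P[...,1]-y)<R)&(z>lo)&(z<hi)).astype(np.uint8)
    if k.sum()<20: print(n,k.sum());continue
    cs,_=cv2.findContours(k,0,1);cc=max(cs,key=len)[:,0];q=P[cc[:,1],cc[:,0],:2]
    t,r=cv2.minEnclosingCircle((q*1000).astype(np.float32));g=P[k>0];print(n,k.sum(),t,r,(g.min(0)+g.max(0))/2,np.ptp(g,axis=0))
```

```text
[ 0.53969961 -0.23328827  0.19137525] [-7.60696225e+00  2.07520993e+01 -9.10818144e+00 -1.95724827e-03
 -6.01649199e+01 -6.03592795e+00] [-9.71780601e-01  2.35886136e-01  4.40511256e-04]
slim 899 (541.3966064453125, -226.5038604736328) 12.23165225982666 [ 0.54151595 -0.22651623  0.11245875] [0.02342608 0.02433965 0.0046523 ]
collar 894 (541.5374755859375, -226.85597229003906) 19.838037490844727 [ 0.54148791 -0.22816213  0.06802626] [0.03925611 0.03657189 0.00792054]
gauge 755 (562.3535766601562, -136.3810272216797) 23.401578903198242 [ 0.56226941 -0.14683486  0.06970109] [0.04582037 0.05171934 0.00535268]
```

View pics/w2.png

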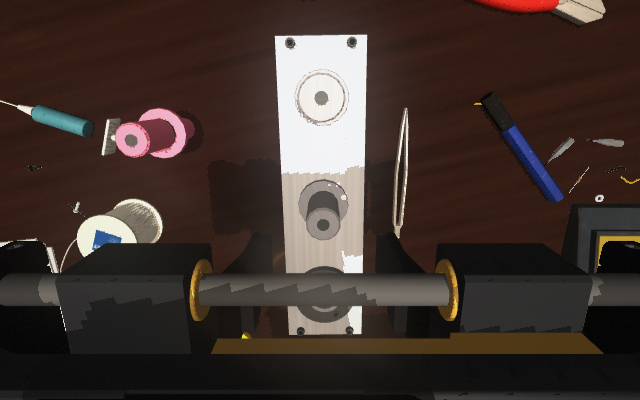

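The picture shows the bright slim shaft at px (322,220). Its measured head diameter of 24 mm makes it the right one. The thick shaft is at (321,97) and the gauge is at (325,290), behind the gripper. I'm descending to grip.

Call:
drive_tool --pt "60 2 6.5 -20 0 0 0.012" --pt "60 0 0 -25 0 0 0" --pt "60 0 0 -25 0 0 0" --pt "60 0 0 -18 0 0 0" --pt "60 0 0 -10 0 0 0"

```text
time_s: 3.83
tcp_pos: [0.541, -0.2244, 0.0914]
ee_rot: [[-0.22, -0.975, -0.004], [-0.975, 0.22, 0.001], [-0.0, 0.004, -1.0]]
wrist_force: [-0.4, 0.7, -1.6]
gripper_width: 0.598
gripper_force: 0.0
```

Call:
drive_tool --pt "0 0 0 0 0 0 0" --pt "0 0 0 0 0 0 0" --pt "0 0 0 0 0 0 0" --pt "0 0 0 0 0 0 0" --pt "0 0 0 0 0 0 0"

```text
time_s: 4.25
tcp_pos: [0.5432, -0.2252, 0.0949]
ee_rot: [[-0.219, -0.976, 0.003], [-0.976, 0.219, -0.0], [-0.0, -0.003, -1.0]]
wrist_force: [-0.6, 0.1, -0.1]
gripper_width: 0.308
gripper_force: 0.0
```

Call:
drive_tool --pt "0 0 0 0 0 0 0" --pt "0 0 0 0 0 0 0" --pt "0 0 0 0 0 0 0"

```text
time_s: 4.5
tcp_pos: [0.5425, -0.2251, 0.0947]
ee_rot: [[-0.219, -0.976, 0.001], [-0.976, 0.219, -0.0], [0.0, -0.001, -1.0]]
wrist_force: [-1.9, 1.5, 5.3]
gripper_width: 0.266
gripper_force: 30.0
```

Call:
drive_tool --pt "0 0 0 0 0 0 0" --pt "0 0 0 0 0 0 0"

```text
time_s: 4.67
tcp_pos: [0.5425, -0.2251, 0.0947]
ee_rot: [[-0.219, -0.976, 0.0], [-0.976, 0.219, -0.0], [0.0, -0.0, -1.0]]
wrist_force: [-2.2, 1.6, 6.5]
gripper_width: 0.261
gripper_force: 30.0
```

Call:
drive_tool --pt "0 0 0 8 0 0 0" --pt "0 0 0 20 0 0 0" --pt "0 0 0 25 0 0 0" --pt "0 0 0 30 0 0 0" --pt "0 0 0 10 0 0 0"

```text
time_s: 5.08
tcp_pos: [0.5444, -0.2257, 0.1906]
ee_rot: [[-0.218, -0.976, 0.007], [-0.976, 0.218, -0.002], [0.0, -0.007, -1.0]]
wrist_force: [0.9, 0.0, -2.1]
gripper_width: 0.267
gripper_force: 30.0
```

Call:
drive_tool --pt "0 0 0 20 0 0 0" --pt "0 0 0 0 0 0 0" --pt "0 0 0 0 0 0 0"

```text
time_s: 5.33
tcp_pos: [0.5425, -0.2249, 0.2062]
ee_rot: [[-0.219, -0.976, 0.001], [-0.976, 0.219, 0.001], [-0.001, -0.001, -1.0]]
wrist_force: [-1.0, 0.7, -5.2]
gripper_width: 0.266
gripper_force: 30.0
```

Run:
```python
from h import *
s=sense();print(s['tcp_pos'],s['wrist_force'],s['joints'])
X0=np.array(s['tcp_pos'])
ims=[]
for n in['scene','top']:
    c=capture(n)
    def pr(X):
        q=c['R']@X+c['t'];return np.array([c['fx']*q[0]/q[2]+c['cx'],c['fy']*q[1]/q[2]+c['cy']])
    a=pr(X0-[0,0,.077]);b=pr(X0-[0,0,.02]);print(n,a,b,-c['R'].T@c['t'])
    u,v=((a+b)/2).astype(int);f=c['frame'][v-30:v+30,u-40:u+40,::-1];ims.append(cv2.resize(f,(400,300),interpolation=cv2.INTER_CUBIC))
c=capture('wrist');ims.append(cv2.resize(c['frame'][:,:,::-1],(480,300)))
q=np.linalg.inv(c['T_tool_cam'])@[0,0,.03,1];u,v=int(c['fx']*q[0]/q[2]+c['cx']),int(c['fy']*q[1]/q[2]+c['cy']);print(u,v)
ims[-1]=cv2.resize(c['frame'][max(0,v-90):v+60,u-100:u+100,::-1],(400,300))
cv2.imwrite('pics/k.png',np.vstack([np.hstack(ims[:2]),np.hstack([ims[2],ims[2]*0])]))
```

```text
[ 0.54253293 -0.22487926  0.20622638] [-0.95481462  0.66138816 -5.17257942] [-6.74843658e+00  1.99166651e+01 -8.06374035e+00 -5.23757664e-02
 -6.19521651e+01 -5.88801975e+00]
scene [374.47832801 197.95071917] [375.51395019 174.64593927] [-0.24370317 -0.58919647  0.61579647]
top [370.88962549 217.77184196] [373.36402583 214.54809045] [ 0.35665192 -0.07971509  1.38723865]
322 243
```

View pics/k.png

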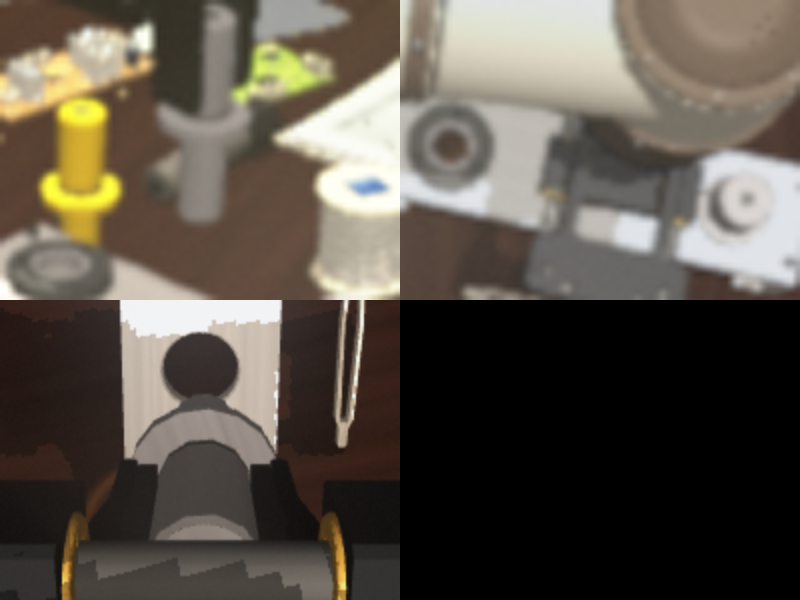

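The scene view shows the shaft in hand with no key on the camera side, so the key faces away. The wrist view shows the empty hole_b at crop (200,367). Next I'll pass beyond the gauge to measure it with the wrist camera, together with the shaft in hand.

Call:
drive_tool --pt "0 6 27 0 0 0 0" --pt "0 6 28 0 0 0 0" --pt "0 6 28 0 0 0 0" --pt "0 6 27 0 0 0 0" --pt "0 6 27 0 0 0 0"

```text
time_s: 5.9
tcp_pos: [0.5719, -0.0869, 0.2047]
ee_rot: [[-0.219, -0.976, -0.003], [-0.976, 0.219, -0.0], [0.001, 0.003, -1.0]]
wrist_force: [1.3, -0.8, -3.8]
gripper_width: 0.267
gripper_force: 30.0
```

Call:
drive_tool --pt "0 0 0 0 0 0 0" --pt "0 0 0 0 0 0 0" --pt "0 0 0 0 0 0 0"

```text
time_s: 6.15
tcp_pos: [0.5719, -0.0881, 0.2053]
ee_rot: [[-0.219, -0.976, -0.003], [-0.976, 0.219, -0.0], [0.001, 0.002, -1.0]]
wrist_force: [-0.4, 0.2, -5.1]
gripper_width: 0.262
gripper_force: 30.0
```

```bash
cat > g.py <<'E'
from h import *
def circ(q):
    A=np.c_[2*q,np.ones(len(q))];t=np.linalg.lstsq(A,(q**2).sum(1),rcond=None)[0];return t[:2],np.sqrt(t[2]+t[:2]@t[:2])
def ransac(q,r,tol=.0006):
    best=None;rng=np.random.default_rng(0)
    for _ in range(600):
        t,R=circ(q[rng.choice(len(q),3,False)])
        if abs(R-r)>.0012: continue
        i=abs(np.hypot(*(q-t).T)-r)<tol
        if best is None or i.sum()>best.sum(): best=i
    return (*circ(q[best]),best.sum()) if best is not None else None
def onplane(c,s,uv,z):
    out=[]
    for u,v in uv:
        a=w(c,u,v,.2,s);b=w(c,u,v,.4,s);out.append((a+(b-a)*(z-a[2])/(b[2]-a[2]))[:2])
    return np.array(out)
E
python3 - <<'E'
from g import *
s=sense();c=capture('wrist');P=cloud(c,s);z=P[...,2];save(c,'w3.png')
R=np.array(s['ee_rot']);tp=np.array(s['tcp_pos']);print(tp,R[:,1])
# depth-edge points of gauge ring outer & bore
k=((np.hypot(P[...,0]-.56,P[...,1]+.1465)<.04)&(z>.0665)&(z<.074)).astype(np.uint8)
cs,h=cv2.findContours(k,cv2.RETR_CCOMP,1)
for i in cs:
    if len(i)>25:
        q=P[i[:,0,1],i[:,0,0],:2]
        for r in(.0255,.0108):
            print('gauge',len(i),r,ransac(q,r))
# head / collar in tool frame
T=(P-tp)@R
for n,lo,hi,r in[('headtop',-.023,-.014,.012),('collar',.022,.031,.02)]:
    k=(np.hypot(T[...,0],T[...,1])<.027)&(T[...,2]>lo)&(T[...,2]<hi)
    print(n,k.sum());
    if k.sum()>30:
        q=T[k];print(np.median(q,0),q.min(0),q.max(0))
        cs,_=cv2.findContours(k.astype(np.uint8),0,1);i=max(cs,key=len);print(ransac(T[i[:,0,1],i[:,0,0],:2],r))
E
```

```text
[ 0.57186585 -0.08813353  0.20525751] [-0.97583254  0.21850549  0.00248981]
gauge 186 0.0255 (array([ 0.55988374, -0.14664386]), np.float64(0.025205839973170326), np.int64(158))
gauge 186 0.0108 None
gauge 82 0.0255 (array([ 0.55704061, -0.15525011]), np.float64(0.002555910266325051), np.int64(7))
gauge 82 0.0108 (array([ 0.55985253, -0.14673141]), np.float64(0.011030003278954044), np.int64(80))
headtop 1242
[ 0.01066365  0.00045304 -0.01772838] [-0.00984225 -0.02277002 -0.02299339] [ 0.0140292   0.02318585 -0.01400563]
(array([0.00209169, 0.00031549]), np.float64(0.011547908576446237), np.int64(65))
collar 1423
[0.01412744 0.00051269 0.02686669] [ 0.00401493 -0.01823094  0.02202382] [0.02197541 0.01900729 0.03099333]
(array([0.00194376, 0.00028937]), np.float64(0.019576821031114962), np.int64(91))
```

View pics/w3.png

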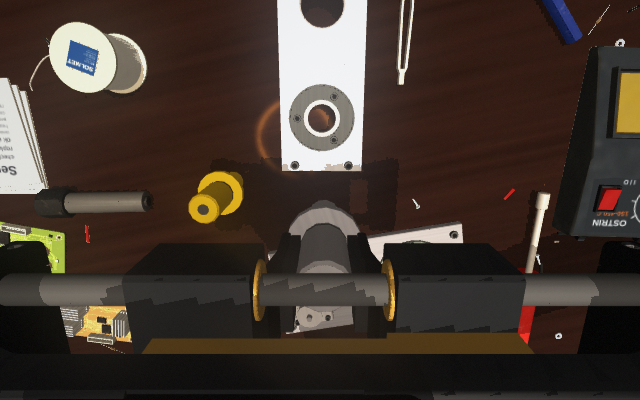

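The gauge is centred at px (322,118) and the shaft in hand at (322,240). Both fits are tight, and the shaft axis lies 2 mm off the TCP. I'm moving above the gauge.

Call:
drive_tool --pt "0 -4 -19 -10 0 0 0" --pt "0 -4 -19 -14 0 0 0" --pt "0 -3.3 -18.7 -14 0 0 0" --pt "0 0 0 -12 0 0 0" --pt "0 0 0 0 0 0 0"

```text
time_s: 6.62
tcp_pos: [0.5584, -0.1467, 0.1533]
ee_rot: [[-0.223, -0.975, -0.007], [-0.975, 0.223, 0.001], [0.001, 0.007, -1.0]]
wrist_force: [-0.8, 1.2, -4.1]
gripper_width: 0.264
gripper_force: 30.0
```

Call:
drive_tool --pt "0 0 0 0 0 0 0" --pt "0 0 0 0 0 0 0" --pt "0 0 0 0 0 0 0"

```text
time_s: 6.87
tcp_pos: [0.5619, -0.1448, 0.1577]
ee_rot: [[-0.218, -0.976, 0.002], [-0.976, 0.218, -0.0], [-0.0, -0.002, -1.0]]
wrist_force: [0.0, 0.4, -4.2]
gripper_width: 0.262
gripper_force: 30.0
```

Call:
drive_tool --pt "0 -1.4 0 -4 0 0 0" --pt "0 0 0 -4 0 0 0" --pt "0 0 0 0 0 0 0" --pt "0 0 0 0 0 0 0" --pt "0 0 0 0 0 0 0"

```text
time_s: 7.28
tcp_pos: [0.5599, -0.1447, 0.1486]
ee_rot: [[-0.218, -0.976, 0.0], [-0.976, 0.218, -0.0], [0.0, -0.0, -1.0]]
wrist_force: [0.2, -0.5, -3.2]
gripper_width: 0.259
gripper_force: 30.0
```

Call:
drive_tool --pt "0 0.7 0 0 0 0 0" --pt "0 0 0 -2 0 0 0" --pt "0 0 0 -2 0 0 0" --pt "0 0 0 0 0 0 0" --pt "0 0 0 0 0 0 0"

```text
time_s: 7.7
tcp_pos: [0.5603, -0.1448, 0.1443]
ee_rot: [[-0.219, -0.976, -0.001], [-0.976, 0.219, -0.0], [0.0, 0.001, -1.0]]
wrist_force: [-0.0, 0.0, -4.0]
gripper_width: 0.268
gripper_force: 30.0
```

Call:
drive_tool --pt "0 0 0 -2 0 0 0" --pt "0 0 0 -2 0 0 0" --pt "0 0 0 -2 0 0 0" --pt "0 0 0 -2 0 0 0" --pt "0 0 0 0 0 0 0"

```text
time_s: 8.12
tcp_pos: [0.5601, -0.1448, 0.1359]
ee_rot: [[-0.219, -0.976, -0.001], [-0.976, 0.219, 0.0], [0.0, 0.001, -1.0]]
wrist_force: [0.2, 0.2, -3.2]
gripper_width: 0.264
gripper_force: 30.0
```

Call:
drive_tool --pt "0 0 0 0 0 0 0" --pt "0 0 0 0 0 0 0" --pt "0 0 0 0 0 0 0"

```text
time_s: 8.37
tcp_pos: [0.5606, -0.1448, 0.1367]
ee_rot: [[-0.219, -0.976, 0.0], [-0.976, 0.219, -0.0], [-0.0, -0.0, -1.0]]
wrist_force: [0.6, -0.5, -3.7]
gripper_width: 0.265
gripper_force: 30.0
```

Gauge passed: the tip is 11 mm below the mouth with no contact force. I'll draw it out and turn it to look for the key.

Call:
drive_tool --pt "0 0 0 6 0 0 0" --pt "0 0 0 12 0 0 0" --pt "0 0 0 20 0 0 0" --pt "0 0 0 30 0 0 0" --pt "0 0 5 20 0 0 -0.12"

```text
time_s: 8.78
tcp_pos: [0.5612, -0.1405, 0.2275]
ee_rot: [[-0.336, -0.942, 0.003], [-0.942, 0.336, -0.001], [0.0, -0.003, -1.0]]
wrist_force: [1.4, 0.1, -2.2]
gripper_width: 0.266
gripper_force: 30.0
```

Call:
drive_tool --pt "0 -3 5 0 0 0 -0.124" --pt "0 -3 5 0 0 0 -0.124" --pt "0 -3 5 0 0 0 -0.124" --pt "0 -3 5 0 0 0 -0.124" --pt "0 -3 5 0 0 0 -0.124"

```text
time_s: 9.2
tcp_pos: [0.5452, -0.1146, 0.2252]
ee_rot: [[-0.823, -0.568, 0.001], [-0.568, 0.823, 0.0], [-0.001, -0.0, -1.0]]
wrist_force: [-0.6, 0.7, -3.5]
gripper_width: 0.269
gripper_force: 30.0
```

Call:
drive_tool --pt "0 0 5 0 0 0 -0.124" --pt "0 0 5 0 0 0 -0.124" --pt "0 0 5 0 0 0 -0.124" --pt "0 0 5 0 0 0 -0.124" --pt "0 0 5 0 0 0 -0.124"

```text
time_s: 9.62
tcp_pos: [0.5454, -0.0895, 0.2252]
ee_rot: [[-1.0, 0.016, 0.001], [0.016, 1.0, 0.0], [-0.001, 0.0, -1.0]]
wrist_force: [0.5, -0.5, -2.9]
gripper_width: 0.267
gripper_force: 30.0
```

Call:
drive_tool --pt "0 0 0 0 0 0 -0.124" --pt "0 0 0 0 0 0 -0.124" --pt "0 0 0 0 0 0 -0.124" --pt "0 0 0 0 0 0 0" --pt "0 0 0 0 0 0 0"

```text
time_s: 10.03
tcp_pos: [0.5455, -0.0898, 0.225]
ee_rot: [[-0.929, 0.37, 0.001], [0.37, 0.929, 0.0], [-0.0, 0.0, -1.0]]
wrist_force: [0.0, -0.1, -4.2]
gripper_width: 0.267
gripper_force: 30.0
```

```bash
cat > look.py <<'E'
from g import *
import sys
s=sense();R=np.array(s['ee_rot']);tp=np.array(s['tcp_pos'])
print(tp,s['joints'],'y yaw',np.degrees(np.arctan2(R[1,1],R[0,1])),s['wrist_force'])
c=capture('scene')
q=(c['R']@(tp+R@[.002,0,.055])+c['t']);u,v=int(c['fx']*q[0]/q[2]+c['cx']),int(c['fy']*q[1]/q[2]+c['cy'])
print(u,v,q[2]/c['fx']*1000,'mm/px');save(c,sys.argv[1],(u-20,v-20,u+20,v+20),12)
g=cv2.cvtColor(c['frame'],cv2.COLOR_RGB2GRAY)
print(g[v-8:v+14,u-10:u+11])
E
python3 look.py k2.png
```

```text
[ 0.54545951 -0.08977882  0.22501525] [ 7.45700840e+00  1.57535347e+01 -1.12947922e+01  2.34307027e-03
 -6.29204843e+01 -1.19145790e+02] y yaw 68.31228786261946 [ 0.04287993 -0.13858449 -4.22564295]
321 167 2.2902485003870483 mm/px
[[ 83 111 134 148 153 153 150 149 146 145 148 149 149 149 150 143 132 132
  145 133  92]
 [ 74  93 115 129 136 142 145 147 148 148 149 147 143 137 132 124 117 128
  130 107  77]
 [ 68  76  91 107 119 127 131 135 137 137 137 136 130 124 116 102  93  96
   95  78  69]
 [ 68  69  75  83  94 109 123 128 131 131 131 129 118 106  92  79  71  72
   70  68  67]
 [ 68  69  68  70  76  95 115 126 128 131 131 125 105  89  78  70  68  67
   68  67  68]
 [ 69  68  67  66  72  90 114 124 128 130 132 124  99  79  72  68  67  66
   68  67  68]
 [ 67  67  66  66  70  89 114 124 128 130 132 124  99  79  72  69  68  69
   68  67  67]
 [ 67  67  67  66  71  88 114 125 129 130 132 125 102  80  72  69  69  69
   68  67  67]
 [ 68  67  66  65  69  87 112 125 129 131 131 125 103  81  72  70  69  68
   68  68  68]
 [ 67  66  66  63  69  87 113 126 129 131 132 125 103  82  72  70  
[... 390 characters left out ...]
8  70  71  86 112 126 129 131 132 129 119 104  90 114 157 193
  212 215 220]
 [ 68  69  68  70  69  85 112 125 128 131 132 129 123 109  95 122 170 199
  218 221 221]
 [ 69  69  69  70  71  85 112 125 129 131 131 128 123 110  88  96 131 168
  199 211 215]
 [ 70  69  70  70  69  80 108 123 128 130 130 128 122 108  82  74  86 111
  143 173 199]
 [ 69  69  69  68  69  74  92 110 120 124 124 123 112  92  75  69  70  75
   88 115 154]
 [ 69  67  67  68  69  72  76  85  93  97  97  94  88  76  69  69  69  71
   70  79  99]
 [ 68  68  70  69  69  71  70  71  73  75  76  73  71  70  70  70  69  68
   68  69  73]
 [ 68  68  69  70  68  68  70  69  69  69  68  68  69  70  68  70  70  69
   68  69  70]]
```

View pics/k2.png

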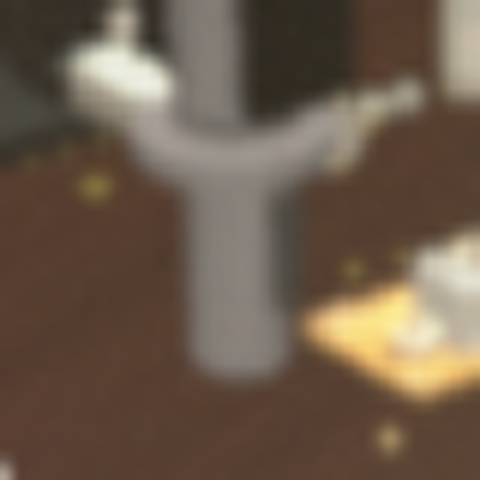

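The key shows as the dark strip at the right edge of the journal, crop (285,250). That puts it at about 262° in the world, so I need tool y at about 157° at the hub. I'll stop beyond the hub first to measure it precisely.

Call:
drive_tool --pt "0 -2 14 0 0 0 0.12" --pt "0 -2 14 0 0 0 0.12" --pt "0 -2 14 0 0 0 0.12" --pt "0 -2 14 0 0 0 0.12" --pt "0 -2 14 0 0 0 0.12"

```text
time_s: 10.5
tcp_pos: [0.5353, -0.0193, 0.2248]
ee_rot: [[-0.974, -0.225, 0.0], [-0.225, 0.974, 0.0], [-0.0, 0.0, -1.0]]
wrist_force: [-0.3, -0.4, -3.4]
gripper_width: 0.269
gripper_force: 30.0
```

Call:
drive_tool --pt "0 -2 14 0 0 0 0.12" --pt "0 -2 14 0 0 0 0.12" --pt "0 -2 14 0 0 0 0.12" --pt "0 -2 14 0 0 0 0.12" --pt "0 -2 14 0 0 0 0.12"

```text
time_s: 10.92
tcp_pos: [0.5253, 0.0508, 0.2248]
ee_rot: [[-0.677, -0.736, 0.0], [-0.736, 0.677, 0.0], [-0.0, -0.0, -1.0]]
wrist_force: [-0.2, 0.3, -3.7]
gripper_width: 0.266
gripper_force: 30.0
```

Call:
drive_tool --pt "0 -1 14 0 0 0 0.12" --pt "0 -1 14 0 0 0 0.12" --pt "0 0 13 -10 0 0 0.113" --pt "0 0 0 -10 0 0 0" --pt "0 0 0 0 0 0 0"

```text
time_s: 11.33
tcp_pos: [0.5219, 0.0912, 0.2024]
ee_rot: [[-0.389, -0.921, -0.005], [-0.921, 0.389, -0.001], [0.003, 0.004, -1.0]]
wrist_force: [-0.5, -0.1, -4.4]
gripper_width: 0.267
gripper_force: 30.0
```

Call:
drive_tool --pt "0 0 0 0 0 0 0" --pt "0 0 0 0 0 0 0" --pt "0 0 0 0 0 0 0"

```text
time_s: 11.58
tcp_pos: [0.5238, 0.0907, 0.2051]
ee_rot: [[-0.39, -0.921, 0.001], [-0.921, 0.39, 0.0], [-0.0, -0.001, -1.0]]
wrist_force: [-0.7, 0.5, -3.4]
gripper_width: 0.264
gripper_force: 30.0
```

Run:
```python
from g import *
s=sense();c=capture('wrist');P=cloud(c,s);z=P[...,2]
R=np.array(s['ee_rot']);tp=np.array(s['tcp_pos']);print(tp,R[:,2],'yaw',np.degrees(np.arctan2(R[1,1],R[0,1])),s['joints'],s['wrist_force'])
k=((np.hypot(P[...,0]-.5,P[...,1]-.0365)<.027)&(z>.0665)&(z<.074)).astype(np.uint8)
cs,h=cv2.findContours(k,cv2.RETR_CCOMP,1)
for i in cs:
    if len(i)>25:
        q=P[i[:,0,1],i[:,0,0],:2]
        for r in(.0215,.0108):
            t=ransac(q,r);print('hub',len(i),r,t)
            if t and r==.0108:
                d=q-t[0];rr=np.hypot(*d.T);o=d[(rr>.0125)&(rr<.018)];print('keyway',len(o),rr.max(),np.degrees(np.arctan2(*o.mean(0)[::-1])) if len(o) else 0)
T=(P-tp)@R
for n,lo,hi,r in[('headtop',-.023,-.014,.012),('collar',.022,.031,.02)]:
    k=(np.hypot(T[...,0],T[...,1])<.027)&(T[...,2]>lo)&(T[...,2]<hi)
    cs,_=cv2.findContours(k.astype(np.uint8),0,1);i=max(cs,key=len);print(n,ransac(T[i[:,0,1],i[:,0,0],:2],r))
```

```text
[0.52380559 0.09069764 0.2051219 ] [ 8.80667894e-04  1.06676697e-04 -9.99999607e-01] yaw 157.05213390882562 [ 2.73272625e+01  1.47151755e+01 -1.58412148e+01  2.06041495e-02
 -5.93959781e+01 -5.02856011e+01] [-0.66537472  0.50102735 -3.36390424]
hub 157 0.0215 (array([0.5006105 , 0.03805505]), np.float64(0.021236015570719392), np.int64(135))
hub 157 0.0108 (array([0.51040206, 0.03448193]), np.float64(0.011116639709403507), np.int64(15))
keyway 25 0.03204476221267185 -22.070940445818167
hub 88 0.0215 (array([0.49529764, 0.03144465]), np.float64(0.01916370580499415), np.int64(18))
hub 88 0.0108 (array([0.50044633, 0.03793638]), np.float64(0.011029825819654292), np.int64(71))
keyway 14 0.014818868754818434 -10.587352667224307
headtop (array([0.00220629, 0.00037021]), np.float64(0.011503406206693835), np.int64(66))
collar (array([0.00195623, 0.00033202]), np.float64(0.019612075264356592), np.int64(89))
```

Call:
drive_tool --pt "0 -8 -17 -10 0 0 -0.02" --pt "0 -7 -17 -14 0 0 0" --pt "0 -7 -17 -14 0 0 0" --pt "0 0 0 -10 0 0 0" --pt "0 0 0 0 0 0 0"

```text
time_s: 12.05
tcp_pos: [0.5, 0.0389, 0.155]
ee_rot: [[-0.41, -0.912, -0.004], [-0.912, 0.41, -0.001], [0.002, 0.003, -1.0]]
wrist_force: [-0.6, -0.4, -4.6]
gripper_width: 0.268
gripper_force: 30.0
```

Call:
drive_tool --pt "0 0 0 0 0 0 0" --pt "0 0 0 0 0 0 0" --pt "0 0 0 0 0 0 0" --pt "0 0 0 0 0 0 0"

```text
time_s: 12.38
tcp_pos: [0.5022, 0.0408, 0.1574]
ee_rot: [[-0.407, -0.914, 0.002], [-0.914, 0.407, 0.001], [-0.001, -0.001, -1.0]]
wrist_force: [0.1, -0.1, -3.4]
gripper_width: 0.269
gripper_force: 30.0
```

Call:
drive_tool --pt "0 -0.6 -1 -4 0 0 0" --pt "0 0 0 -4 0 0 0" --pt "0 0 0 0 0 0 0" --pt "0 0 0 0 0 0 0" --pt "0 0 0 0 0 0 0"

```text
time_s: 12.8
tcp_pos: [0.5009, 0.0392, 0.1485]
ee_rot: [[-0.407, -0.913, -0.0], [-0.913, 0.407, -0.0], [0.0, 0.0, -1.0]]
wrist_force: [-0.1, 0.2, -3.5]
gripper_width: 0.263
gripper_force: 30.0
```

Call:
drive_tool --pt "0 0.6 0.4 0 0 0 0" --pt "0 0 0 -2 0 0 0" --pt "0 0 0 -2 0 0 0" --pt "0 0 0 0 0 0 0" --pt "0 0 0 0 0 0 0"

```text
time_s: 13.22
tcp_pos: [0.5013, 0.0395, 0.1443]
ee_rot: [[-0.407, -0.913, -0.001], [-0.913, 0.407, -0.0], [0.0, 0.0, -1.0]]
wrist_force: [0.4, -0.3, -3.2]
gripper_width: 0.267
gripper_force: 30.0
```

Call:
drive_tool --pt "0 0 0 -2 0 0 0" --pt "0 0 0 -2 0 0 0" --pt "0 0 0 -2 0 0 0" --pt "0 0 0 0 0 0 0" --pt "0 0 0 0 0 0 0"

```text
time_s: 13.63
tcp_pos: [0.5013, 0.0396, 0.1384]
ee_rot: [[-0.407, -0.913, -0.001], [-0.913, 0.407, -0.0], [0.0, 0.0, -1.0]]
wrist_force: [0.0, 0.2, -2.3]
gripper_width: 0.269
gripper_force: 30.0
```

Call:
drive_tool --pt "0 0 0 -2 0 0 0" --pt "0 0 0 -2 0 0 0" --pt "0 0 0 -2 0 0 0" --pt "0 0 0 -1.5 0 0 0" --pt "0 0 0 0 0 0 0"

```text
time_s: 14.05
tcp_pos: [0.5012, 0.0395, 0.1306]
ee_rot: [[-0.407, -0.913, -0.001], [-0.913, 0.407, -0.0], [0.001, 0.001, -1.0]]
wrist_force: [0.2, -0.7, -3.7]
gripper_width: 0.265
gripper_force: 30.0
```

Call:
drive_tool --pt "0 0 0 -2 0 0 0" --pt "0 0 0 -2 0 0 0" --pt "0 0 0 0 0 0 0"

```text
time_s: 14.3
tcp_pos: [0.5012, 0.0395, 0.1266]
ee_rot: [[-0.408, -0.913, -0.001], [-0.913, 0.408, -0.0], [0.0, 0.001, -1.0]]
wrist_force: [0.4, -0.2, -4.5]
gripper_width: 0.268
gripper_force: 30.0
```

Call:
drive_tool --pt "0 0 0 -3 0 0 0" --pt "0 0 0 -3 0 0 0" --pt "0 0 0 -3 0 0 0" --pt "0 0 0 0 0 0 0"

```text
time_s: 14.63
tcp_pos: [0.501, 0.0395, 0.1173]
ee_rot: [[-0.408, -0.913, -0.001], [-0.913, 0.408, -0.0], [0.001, 0.001, -1.0]]
wrist_force: [0.2, -0.8, -4.6]
gripper_width: 0.267
gripper_force: 30.0
```

The key went straight into the keyway. I'll push on against the spring.

Call:
drive_tool --pt "0 0 0 -3 0 0 0" --pt "0 0 0 -3 0 0 0" --pt "0 0 0 -3 0 0 0" --pt "0 0 0 0 0 0 0"

```text
time_s: 14.97
tcp_pos: [0.5015, 0.0395, 0.1088]
ee_rot: [[-0.407, -0.913, -0.0], [-0.913, 0.407, -0.0], [0.0, 0.0, -1.0]]
wrist_force: [-0.0, -1.5, -3.0]
gripper_width: 0.271
gripper_force: 30.0
```

Call:
drive_tool --pt "0 0 0 -2 0 0 0" --pt "0 0 0 -2 0 0 0" --pt "0 0 0 -2 0 0 0" --pt "0 0 0 0 0 0 0"

```text
time_s: 15.3
tcp_pos: [0.5018, 0.0396, 0.104]
ee_rot: [[-0.407, -0.914, 0.001], [-0.914, 0.407, -0.0], [-0.0, -0.001, -1.0]]
wrist_force: [-2.0, -1.8, 6.4]
gripper_width: 0.261
gripper_force: 30.0
```

Call:
drive_tool --pt "0 0 0 -1 0 0 0" --pt "0 0 0 -1 0 0 0" --pt "0 0 0 -1 0 0 0" --pt "0 0 0 0 0 0 0" --pt "0 0 0 0 0 0 0"

```text
time_s: 15.72
tcp_pos: [0.5019, 0.0395, 0.1027]
ee_rot: [[-0.406, -0.914, 0.001], [-0.914, 0.406, -0.001], [-0.0, -0.002, -1.0]]
wrist_force: [-6.2, -1.0, 15.5]
gripper_width: 0.263
gripper_force: 30.0
```

Call:
drive_tool --pt "0 -0.4 0 -1 0 0 0" --pt "0 0 0 0 0 0 0" --pt "0 0 0 0 0 0 0" --pt "0 0 0 0 0 0 0"

```text
time_s: 16.05
tcp_pos: [0.5019, 0.0395, 0.1026]
ee_rot: [[-0.406, -0.914, 0.003], [-0.914, 0.406, -0.001], [-0.001, -0.003, -1.0]]
wrist_force: [-6.4, -1.8, 20.2]
gripper_width: 0.264
gripper_force: 30.1
```

Run:
```python
from g import *
s=sense();c=capture('wrist');P=cloud(c,s);z=P[...,2];save(c,'end.png',(200,150,440,330),3)
R=np.array(s['ee_rot']);tp=np.array(s['tcp_pos']);T=(P-tp)@R
d=np.hypot(P[...,0]-.5005,P[...,1]-.038)
k=(np.hypot(T[...,0]-.002,T[...,1])<.0195)&(T[...,0]>.0155)&(z<.085)&(z>.06);print('collar top z',np.median(z[k]),k.sum())
k=(np.hypot(T[...,0]-.002,T[...,1])<.0105)&(z<.14)&(z>.11);print('head top',np.percentile(z[k],[10,50,90]) if k.any() else 0)
print(s['tcp_pos'],s['wrist_force'],s['joint_velocities'])
```

```text
collar top z 0.07599209741037599 465
head top [0.12006384 0.12107357 0.12170786]
[0.50192741 0.03953647 0.102639  ] [-6.41019482 -1.78670285 20.24671567] [-0.01141387  0.06154963  0.07556214  0.02651501  0.14210886  0.01877492]
```

View pics/end.png

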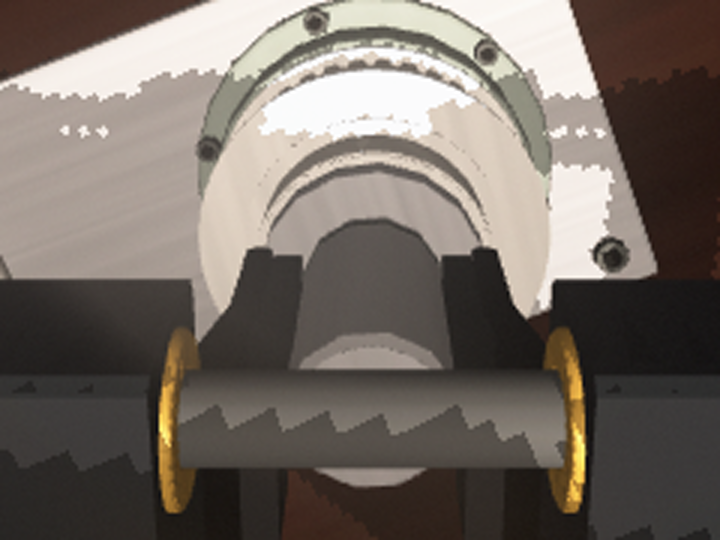

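The collar at crop (375,215) sits flat on the hub. Its top is at 76.0 mm, exactly the home height, with about 24 N pressing it against the spring's 12 N. I'm handing the job in.

```bash
python3 -c "
from station import *
print(finish_job())"
```

```text
the job is handed in; nothing more can be done
None
```

I proved the slim shaft about 11 mm deep in the ring gauge, then keyed it into the hub and handed the job in still gripped and pressed fully home (collar top 76.0 mm, about 24 N), in about 16 s. The thicker shaft still hangs in the rack and I moved no other tool.

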